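# Fit the round-nozzle die to the rice-cake extruder

## Task

Fit the washed die plate with the two round nozzles to the rice-cake extruder: take it from the drying rack and hang it by both its holes on the extruder's two studs, nozzles pointing outwards. Then swing the clamp bar fully shut across it, so that the die is flush against the extruder's head. Leave the other die in the rack, and do not shift the bowl, the spray bottle or the scraper.

Things in the scene. Friction and masses are not known exactly. Their poses are not given: they have to be found in the camera images.
- extruder: Fixed steel bench extruder. Origin on the table under the middle of its head's upright front face (plane x = 0); x points back into the machine (mouth faces -x), y across the mouth, z up. Head block: 144 mm wide (y), 30 deep, z 85 to 193. Behind: barrel of radius 46, axis z 139, to x 160; housing x 160 to 500, y +-110, up to 270. In front: trough x -160 to -10, y +-95, 32 high.
- hopper_top (a point): Middle of the round hopper's top, 370 mm high, 85 mm radius, on the housing: the tallest part of the extruder, 260 mm behind the face.
- stud_near (a point): Tip centre of the stud at the extruder's +y side (the bar's hinge side). The two level studs stick out of the head's face towards the extruder's -x at y = +52 and -52 mm, axes 183 mm above the table: 10 mm diameter, 40 mm long, the last 12 mm tapering to 3 mm.
- stud_far (a point): Tip centre of the other, equal stud, at the extruder's -y side, 104 mm from the first.
- die_seat (a point): Where the die's origin lies when it hangs flush (extruder frame: x -6, y 0, z 95 mm); the die's axes are then parallel to the extruder's. The hung die's top is 225 mm high, 32 mm above the head, so fingers on its top edge pass over the head.
- clamp_bar (a joint): Angle of the clamp bar about its upright hinge, rad: 0 = fully shut (stop), the bar lying across the die towards the extruder's -y; pi/2 = pointing to the extruder's -x; up to 2.2. Seen from above it opens clockwise. It starts wide open, 1.6 or more. Its stiff hinge (friction 0.25 N m) keeps it where it is left.
- bar_hinge (a point): On the hinge axis at mid height of the bar (159 mm); extruder frame x -30.5, y +95 mm. Steel bar 14 mm thick, 18 mm high, 185 mm long from the axis, passing below the studs and above the nozzles. A pad 95 mm from the axis stands 10 mm off its inner face; at 0 it is 1.5 mm in front of a flush die. The hinge's lugs (y 75 to 106, x -38 to 22) reach 187 mm high.
- bar_handle (a point): Top centre (205 mm high) of the bar's upright black handle: a round post, 14 mm diameter, standing 37 mm above the bar's upper side, 180 mm from the hinge axis. Pushed from outside with a fingertip, it swings the bar shut.
- die_round: The die to fit: loose white plastic plate 12 mm thick (x), 140 wide (y), 130 high (z), 0.3 to 0.5 kg. Origin: centre of the plate's underside. Two round nozzles, 40 mm diameter, at y +-30, z 32, stick 18 mm out of its front (-x). Two 16 mm hanging holes go through at y +-52, z 85. It starts upright in the rack, underside 12 mm and top edge 142 mm above the table.
- die_slot: The other die, to be left alone: same loose white plate, holes, origin and axes as die_round, but one wide flat nozzle (96 x 26 mm, 18 mm out) with a slit on its -x face. It stands in the rack's other place, 84 mm from the first, plate to plate.
- die_rack: Fixed steel wire drying rack, origin on the table at its centre. Two bars 12 mm high, 185 mm long run along its x at y +-63 mm; the dies stand across them at x -42 and +42 (which is where varies), parallel to the rack's axes, nozzles to its -x, between upright 6 mm wires 60 mm high with 2.5 mm play on either side of the plate.
- bowl: Loose empty steel bowl, 150 mm across, 60 mm high, origin under its centre; not to be moved.
- spray_bottle: Loose green spray bottle with blue head, 76 mm diameter, 196 mm high, origin under its centre; not to be moved.
- scraper: Loose bench scraper lying flat, 125 x 125 mm, 16 mm high, origin near its centre on the table; not to be moved.

How it is judged:
By the outcome, as a careful person would: the job done as asked, in the order asked, and still so for the second after the job is handed in, with the robot touching nothing.
It also fails if it takes over 70 s, if anything falls off the work surface, if the arm or the gripper's body presses on something with over 40 N, if the wrist force passes 120 N, or if a joint passes its speed limit or range.

## Robot

A 6-joint arm with a two-finger parallel gripper is mounted at the origin on the work surface. World frame = base frame: x ahead of the robot, y to its left, z up, the work surface at z = 0. Lengths are in m, angles in rad, forces in N, time in s.
With the tool pointing down it reaches from about 0.225 to 0.875 m from the base axis. Payload 3.4 kg.
Tool frame: the origin (TCP) lies on the centre line of the jaws, within the pads' length; the fingertips stand 17 mm ahead of it and the grasp point (between the pads) lies 2 mm behind it (nose_length is the distance from the TCP to the fingertips, in m); z points along the fingers, y is the line along which they close (so a half turn about z gives the same grasp; the last joint's range is limited). The gripper opens to 85 mm and grips with 20 to 120 N. Pads are 22 mm wide; open, the fingers measure 114 mm over their backs; the gripper's body (76 mm by 85 mm) begins 54 mm behind the grasp point. The pads swing forward as they close: fully open they stand 13 mm farther back than shut.
Start: joints at [-1.3, 0.276, 1.505, -0, 1.361, -0.121], TCP at [0.22, -0.531, 0.223] pointing down, gripper open.
Joint ranges: [-2.89, 2.89], [-0.75, 2.08], [0.22, 2.7], [-1.18, 4.32], [0.11, 2.71], [-2.7, 2.7]. Speed limits (rad/s): [2.57, 2.57, 3.14, 3.14, 3.14, 3.14].

## Interface

Orientations are given as a unit quaternion [w, x, y, z].
In Python, from rig import get_state, get_image, sign_off, find_in, place_of, nose_length gives the robot as it stands.
- The arm moves only by the tool apply_moves, never from a script. Its argument "deltas" is one flat list of numbers, 5 for each row, row after row: the finger opening in mm, from 0 to 85.4, then the shift along the tool's x, y, z in mm, then the turn about the tool's z in degrees. A call has 1 to 12 rows; each row is the pose to reach, as a shift and turn from the pose commanded when the call began, along the tool's axes at that moment; what a row does not reach only later rows make up. A row lasts 1/12 s, in which the tool goes at most 41.7 mm and 7.16 degrees, less where a joint would pass 70% of its speed; a pose out of reach is approached as far as the arm can. A call with a gripper value outside its range is refused whole. The fingers move at their own pace and stop on an object; "squeeze" is the grip in N (left out, the last holds). Time passes only in rows, so rows that repeat a pose let the fingers close. It gives the time, the measured TCP pose, the force, the opening and the grip force at its end, in the units of the state.
- get_state(): the state, without advancing time (a new reading comes with each control period).
- get_image(name): name is "side" or "top"; returns a dict with "frame" (400x640x3 uint8, red, green, blue), "K" (3x3 intrinsics, pixels), "k1" (the pictures are not rectified: a ray, as slopes to the right and down, at radius r is drawn at 1 + k1 r^2 times it, then the intrinsics apply), "position" and "orientation" of the camera in the world. Camera axes: x right, y down, z forward; pixel columns grow to the right and rows downward; lengths in m; the calibration is good to about 2 mm. A picture is of the moment at which its call begins. There is no depth.
- sign_off(): hands the job in; it is judged then, once.
Trained networks look in a picture, given as the dict that the camera call returned (one of the last four; its "shot" number tells which), for a name from the list of things; names that differ only in an ending like _2 or _b are one class to them, and where a whole thing is asked for, a point or a joint stands for the part that bears it (a point fixed in the world has none). Each returns a list of dicts, best first, with "score" (0 to 1); they miss things now and then, are a little off and sometimes report something else, mostly with a low value. They report only what shows in the picture. A call takes as long as a camera call.
- find_in(query, picture): "point" ([column, row] in pixels, amid what is visible of it).
- place_of(query, picture): "point" ([column, row] in pixels: a listed point, or the origin of a listed thing).
The state is a dict: "clock": time; "qpos": joint angles; "qd": joint speeds; "effort": joint torques, N m; "position": TCP position; "ee_rot": TCP orientation; "contact_force": force on the tool from outside, world axes, zero at the start; "moment": the same for the moment, N m; "width": finger opening in m; "gripper_force": force on a finger pad.
Only numpy, scipy, OpenCV 4.12 (cv2) and the standard library are available. Lean on these libraries where they do the work, as an engineer would, in place of code of your own. Each camera call takes 0.05 s, during which the arm holds its last target. There are 200 camera calls.

## Working session

There is one attempt and no reset: what is moved stays moved. The work goes in short steps, Python scripts to look and compute and a tool call to move; the robot and the scene stay as the last step left them, time stands still between calls to the robot, and variables do not carry over. Pictures are saved under pics/ and viewed, at most 10 in all, crops included, and the job is handed in when it is done.

Besides the shell and the picture viewer there is one more tool, called after ">>>" as name(argument=value, ...), one argument or row to a line, values as JSON. apply_moves: Moves the arm, as the interface text tells. Its arguments: {"type":"object","properties":{"deltas":{"type":"array"},"squeeze":{"type":"number"}},"required":["deltas"]}

```bash
mkdir -p pics; ls; cat > h.py <<'E'
import numpy as np, cv2
from scipy.spatial.transform import Rotation as R
from rig import *
def q2R(q): return R.from_quat([q[1],q[2],q[3],q[0]]).as_matrix()
def dist(im): return np.array([im["k1"],0,0,0,0.])
def ray(im,p):
    u=cv2.undistortPointsIter(np.array([[p]],float),np.array(im["K"]),dist(im),None,None,(3,50,1e-9))[0,0]
    d=q2R(im["orientation"])@np.array([u[0],u[1],1]); return np.array(im["position"]),d/np.linalg.norm(d)
def onz(im,p,z):
    o,d=ray(im,p); return o+d*(z-o[2])/d[2]
def proj(im,P):
    P=np.atleast_2d(P); C=q2R(im["orientation"]).T; c=(P-np.array(im["position"]))@C.T
    s=c[:,:2]/c[:,2:]; r2=(s**2).sum(1,keepdims=True); s=s*(1+im["k1"]*r2); K=np.array(im["K"])
    return np.c_[s[:,0]*K[0,0]+K[0,2],s[:,1]*K[1,1]+K[1,2]]
def tri(rs):
    A=0;b=0
    for o,d in rs:
        M=np.eye(3)-np.outer(d,d);A=A+M;b=b+M@o
    return np.linalg.solve(A,b)
E
cat > a.py <<'E'
from h import *
np.set_printoptions(precision=4,suppress=True)
s=get_state(); print(s["position"],s["ee_rot"],s["contact_force"],nose_length)
ims={n:get_image(n) for n in("side","top")}
for n,im in ims.items():
    cv2.imwrite(f"pics/{n}0.png",im["frame"][:,:,::-1]); print(n,np.array(im["position"]),np.array(im["orientation"]),im["k1"],np.array(im["K"]).ravel())
for q in "extruder hopper_top stud_near stud_far die_seat bar_hinge bar_handle die_round die_slot die_rack bowl spray_bottle scraper".split():
    rs=[];out=[]
    for n,im in ims.items():
        l=place_of(q,im)
        out.append([(np.round(x["point"],1).tolist(),round(x["score"],2)) for x in l[:2]])
        if l: rs.append(ray(im,l[0]["point"]))
    t=tri(rs) if len(rs)==2 else None
    print(q,out,t)
E
python3 a.py
```

```text
pics
[ 0.2194 -0.5309  0.2224] [-0.0009  0.9809  0.1946 -0.    ] [ 0.1012 -0.1864 -0.2328] 0.017
side [ 0.4702 -1.0066  1.0516] [-0.431   0.8998 -0.0577  0.0352] -0.08432908309478156 [463.2795   0.     319.0182   0.     463.2795 200.8598   0.       0.
   1.    ]
top [ 0.3997 -0.0294  1.546 ] [ 0.0614 -0.6965  0.7128 -0.0551] -0.05831117016413569 [412.3212   0.     322.7976   0.     412.3212 195.2376   0.       0.
   1.    ]
extruder [[([292.1, 222.2], 0.84)], [([269.7, 220.8], 0.67), ([380.1, 231.5], 0.57)]] [0.5584 0.1835 0.0015]
hopper_top [[([282.5, 85.3], 0.75), ([277.5, 189.4], 0.31)], [([164.3, 213.1], 0.86)]] [0.5515 0.4333 0.3893]
stud_near [[([276.9, 190.1], 0.84)], [([275.4, 234.1], 0.65)]] [0.5032 0.1409 0.1755]
stud_far [[([306.0, 187.1], 0.73)], [([276.8, 200.2], 0.79)]] [0.6043 0.1341 0.186 ]
die_seat [[([295.4, 203.3], 0.78)], [([271.9, 221.0], 0.77)]] [0.5584 0.1626 0.0993]
bar_hinge [[([264.7, 191.4], 0.56)], [([274.3, 243.2], 0.55)]] [0.4693 0.1451 0.171 ]
bar_handle [[([235.6, 215.7], 0.9), ([363.4, 336.6], 0.59)], [([320.4, 268.5], 0.69), ([273.3, 200.1], 0.18)]] [ 0.3837 -0.0071  0.2096]
die_round [[([296.3, 330.1], 0.65)], [([389.7, 227.3], 0.55)]] [ 0.5259 -0.2649  0.0124]
die_slot [[([289.3, 306.3], 0.67)], [([365.5, 236.3], 0.74), ([270.0, 224.7], 0.17)]] [ 0.5051 -0.1744  0.0005]
die_rack [[], [([382.5, 231.8], 0.54), ([275.5, 247.2], 0.54)]] None
bowl [[([361.8, 270.3], 0.55)], [([336.1, 173.1], 0.72)]] [ 0.7413 -0.0712  0.0087]
spray_bottle [[([364.3, 335.8], 0.74)], [([395.4, 186.8], 0.98)]] [ 0.6935 -0.2971 -0.0018]
scraper [[], [([442.0, 219.8], 0.84), ([270.9, 218.3], 0.41)]] None
```

```bash
python3 - <<'E'
import cv2
for n in("side","top"):
    im=cv2.imread(f"pics/{n}0.png")
    c=im[100:400,180:480] if n=="side" else im[110:310,240:500]
    s=2 if n=="side" else 3
    c=cv2.resize(c,None,fx=s,fy=s,interpolation=cv2.INTER_CUBIC); cv2.imwrite(f"pics/{n}0c.png",c);print(c.shape)
E
```

```text
(600, 600, 3)
(600, 780, 3)
```

View pics/side0c.png

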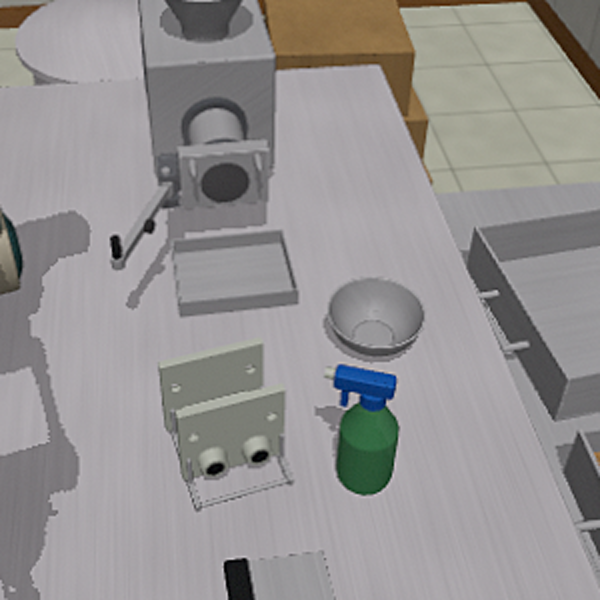

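View pics/top0c.png

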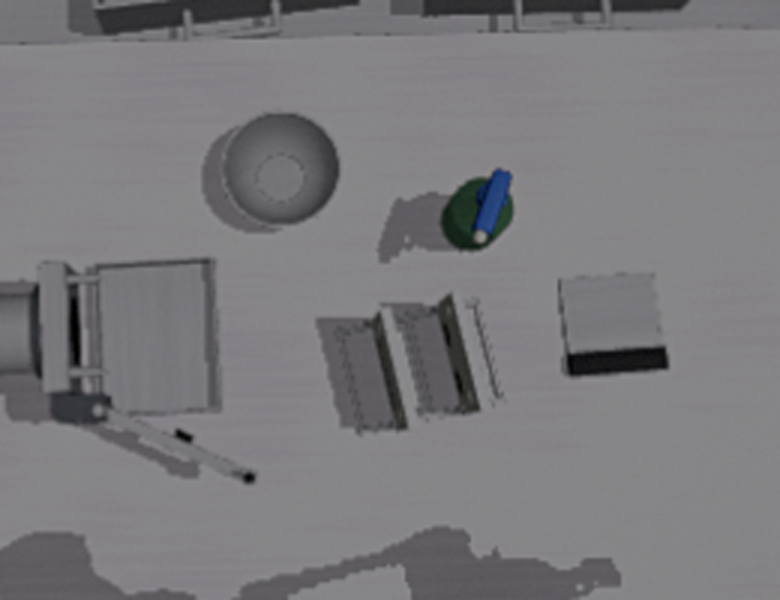

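The side view shows the round-nozzle die in front (top corners at about (268,305) and (322,295)). The slot die stands behind it. The extruder is at about (292,190), with its bar wide open to the left and the handle at about (236,216). In the top view the order is bar bottom-left, dies in the middle, bottle upper right. Next I'll zoom in for measurements.

```bash
python3 - <<'E'
import cv2,numpy as np
im=cv2.imread("pics/side0.png")
a=cv2.resize(im[160:255,250:330],None,fx=5,fy=5,interpolation=cv2.INTER_CUBIC)
b=cv2.resize(im[260:355,255:335],None,fx=5,fy=5,interpolation=cv2.INTER_CUBIC)
m=np.hstack([a,b])
for k in range(0,m.shape[1],50): cv2.line(m,(k,0),(k,6),(0,0,255),1)
for k in range(0,m.shape[0],50): cv2.line(m,(0,k),(6,k),(0,0,255),1)
cv2.imwrite("pics/z1.png",m)
E
```

```text
(no output)
```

View pics/z1.png

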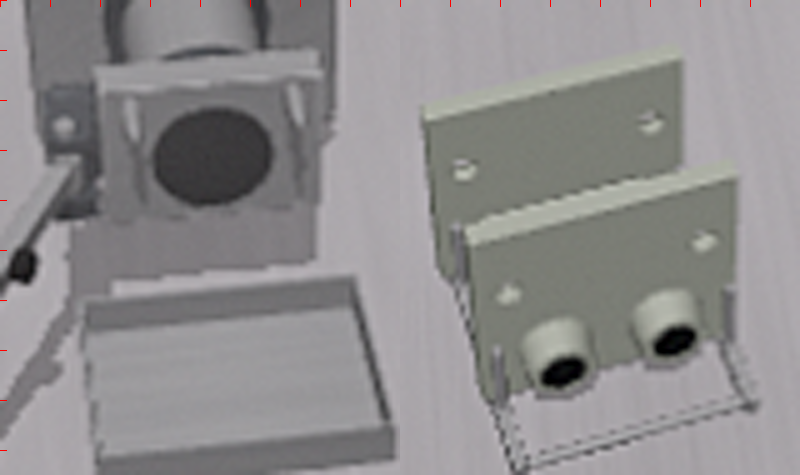

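```bash
cat > fit.py <<'E'
from h import *
from scipy.optimize import least_squares
np.set_printoptions(precision=4,suppress=True)
im=get_image("side"); tp=get_image("top")
def px(m,off,base): return [(m[0]-off+.5)/5-.5+base[0],(m[1]+.5)/5-.5+base[1]]
E=[((104,94),(0,.072,.193)),((318,76),(0,-.072,.193)),((136,140),(-.04,.052,.183)),((301,120),(-.04,-.052,.183)),
   ((98,458),(-.16,.095,.032)),((394,430),(-.16,-.095,.032)),((355,278),(-.01,-.095,.032)),((85,302),(-.01,.095,.032))]
D=[((472,244),(-.006,.07,.142)),((737,180),(-.006,-.07,.142)),((509,293),(-.006,.052,.097)),((705,241),(-.006,-.052,.097)),((466,229),(.006,.07,.142)),((735,164),(.006,-.07,.142))]
def T(p,X):
    c,s=np.cos(p[2]),np.sin(p[2]); X=np.array(X); return np.c_[p[0]+c*X[:,0]-s*X[:,1],p[1]+s*X[:,0]+c*X[:,1],X[:,2]]
for name,L,off,base,x0 in(("ext",E,0,(250,160),(.558,.18,1.57)),("die",D,400,(255,260),(.526,-.265,1.7))):
    P=np.array([px(l[0],off,base) for l in L]); X=[l[1] for l in L]
    f=lambda p:(proj(im,T(p,X))-P).ravel()
    r=least_squares(f,x0); print(name,r.x,np.degrees(r.x[2])); print(f(r.x).reshape(-1,2).T)
    print("top px",proj(tp,T(r.x,X)).round(1).tolist())
E
python3 fit.py
```

```text
ext [0.557  0.1839 1.5956] 91.42305000883218
[[-1.1083  1.3143  0.0907  0.3017 -0.5804  0.6512  0.7032 -1.3819]
 [-0.0881 -0.2363  0.3025  1.4597 -0.015  -0.5938 -0.8089 -0.3512]]
top px [[262.2, 238.8], [261.2, 195.5], [274.6, 232.4], [273.7, 201.3], [312.9, 245.7], [310.7, 194.4], [270.5, 196.4], [271.9, 247.6]]
die [ 0.5234 -0.2688  1.7548] 100.54184986118557
[[-0.5419  0.8953  0.0844  0.3037 -0.4906 -0.2204]
 [ 0.3923 -0.2616  0.1229  0.5509 -0.3451 -0.5932]]
top px [[403.1, 245.1], [393.6, 205.1], [399.6, 240.7], [392.7, 211.8], [399.6, 245.9], [390.2, 205.8]]
```

```bash
cat > d.py <<'E'
import sys
from h import *
# usage: d.py x y z psi [x y z psi ...] -> tool-frame deltas (mm, deg) from the present pose
s=get_state(); M=q2R(s["ee_rot"]); p=np.array(s["position"]); psi=np.degrees(np.arctan2(M[1,0],M[0,0]))
print("t",round(s["clock"],2),"pos",p.round(4),"psi",round(psi,2),"F",np.round(s["contact_force"],1),"w",round(s["width"],4),"g",round(s["gripper_force"],1),"q",np.round(s["qpos"],2))
a=list(map(float,sys.argv[1:]))
for i in range(0,len(a),4):
    print((M.T@(np.array(a[i:i+3])-p)*1000).round(1),round(psi-a[i+3],1))
E
python3 d.py .522 -.269 .222 10.5
```

```text
t 1.5 pos [ 0.2196 -0.5315  0.2233] psi 22.45 F [0.2 0.8 0.3] w 0.0853 g 0.0 q [-1.3   0.28  1.5  -0.    1.36 -0.12]
[ 379.7 -127.1    1.3] 11.9
```

>>> apply_moves(
  deltas=[60,32,-11,0,1,60,63,-21,0,2,60,95,-32,0,3,60,127,-42,0,4,60,158,-53,0,5,60,190,-64,0,6,60,221,-74,0,7,60,253,-85,0,8,60,285,-95,0,9,60,316,-106,0,10,60,348,-116,0,11,60,380,-127,0,12],
)

```text
clock: 2.5
position: [0.5234, -0.2678, 0.2235]
ee_rot: [0.0, 0.996, 0.091, 0.0]
contact_force: [0.2, -0.1, 0.2]
width: 0.0601
gripper_force: 0.0
```

>>> apply_moves(
  deltas=[60,0,0,0,0,60,0,0,0,0],
)

```text
clock: 2.67
position: [0.5233, -0.2677, 0.2231]
ee_rot: [0.0, 0.996, 0.093, -0.0]
contact_force: [0.1, -1.3, 0.1]
width: 0.0605
gripper_force: 0.0
```

```bash
python3 - <<'E'
from h import *
a=get_image("side"); b=get_image("top")
A=cv2.resize(a["frame"][230:340,240:350],None,fx=3.6,fy=3.6,interpolation=cv2.INTER_CUBIC)
B=cv2.resize(b["frame"][165:275,335:445],None,fx=3.6,fy=3.6,interpolation=cv2.INTER_CUBIC)
cv2.imwrite("pics/z2.png",np.hstack([A,B])[:,:,::-1])
s=get_state();p=np.array(s["position"]);M=q2R(s["ee_rot"])
for im in(a,b): print(proj(im,[p,p+M@[0,0,.017],p+M@[0,0,-.054]]).round(1).tolist())
E
python3 d.py .522 -.269 .137 10.5
```

```text
[[294.1, 278.4], [294.2, 283.2], [293.6, 262.6]]
[[400.9, 223.5], [400.0, 224.0], [404.0, 221.8]]
t 2.77 pos [ 0.5218 -0.2693  0.2232] psi 10.47 F [ 0.6  0.4 -0. ] w 0.0601 g 0.0 q [-0.59  0.29  1.48 -0.    1.37  0.79]
[ 0.3 -0.2 86.2] -0.0
```

View pics/z2.png

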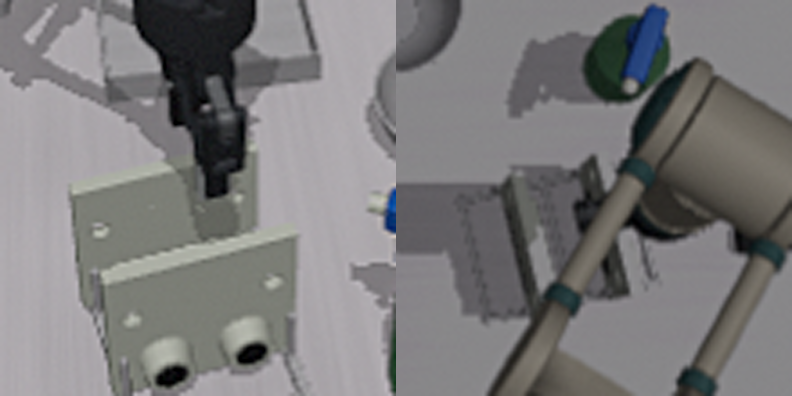

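```bash
python3 - <<'E'
from h import *
a=get_image("side")
s=get_state();p=np.array(s["position"]);M=q2R(s["ee_rot"])
# near finger outer back face: y=+-(30..44), tip width 22 in x
sg=np.sign((M@[0,1,0])[1])*-1
for y in(.030,.044):
  for x in(-.011,.011): print(y,x,((proj(a,p+M@[x,sg*y,.009])[0]-[240,230]+.5)*3.6-.5).round(0))
E
```

```text
0.03 -0.011 [192. 223.]
0.03 0.011 [225. 215.]
0.044 -0.011 [198. 239.]
0.044 0.011 [231. 231.]
```

```bash
python3 - <<'E'
from h import *
a=get_image("side")
f=cv2.cvtColor(a["frame"],cv2.COLOR_RGB2GRAY)
print("cols 282..312")
for r in range(250,290): print(r,' '.join('%3d'%v for v in f[r,282:312]))
s=get_state();p=np.array(s["position"]);M=q2R(s["ee_rot"])
for n,y in(("near",.03),("far",-.03)):
  sg=np.sign((M@[0,1,0])[1])*-1
  for z in(.004,.017): print(n,z,[proj(a,p+M@[x,sg*y,z])[0].round(1).tolist() for x in(-.011,.011)])
E
```

```text
cols 282..312
250 129 114  56   8  17  25  25  31  19  18  24  32  31  28  27  24  25  19  26  28  23  16  51  81  91  92  90  89  89  92
251 110  96  47   0  17  31  29  22  21  16  22  28  30  29  23  24  48  55  43  32  27  21  56  85  92  90  92  91  90  90
252 114 106  70  28   8  18  34  34  30  17  20  27  33  25  60  86  98 109  81  26  30  31  71  93  93  90  89  90  89  88
253 114 116 104  93  88  50  31  33  33  17  22  25  36  27  76 104 101 103  77  19  26  35  76  95  89  88  86  85  89  83
254 114 108  94  97  96  59  29  33  33  27  15  22  32  30  63  94  94  96  80  38  16  29  77 104 100 102 103 108 111 118
255 113 104  87  80  51  28  20  38  33  29  18  23  31  28  49  84  96  95  94  71  10  23  92 127 124 121 121 123 120 120
256 114 101  89  74  24  12  23  32  36  21  18  14  26  27  29  74  99  93  97  77  17  20 101 133 126 125 122 122 119 147
257 140 116 121 105  38  14  13  28  39  31  21  20  19  14  20  65  92  94  97  81  31  13  85 123 126 123 122 119 116 149
258 127 121 130 113  51  14  10  24  36  31  17  12  13  16  18  50  86  94  94  94  68  12  6
[... 3347 characters left out ...]
58 188 172 137 122 122 121 140
286 122 123 123 125 124 124 124 125 126 118  96 100 102 101  96 102 106 105 102 104  98  99 114 133 138 123 123 124 118 142
287 135 124 124 125 122 125 124 125 125 128 116  97  99 100 100 103 105 101 101  99 101  98  94 110 126 123 124 123 120 142
288 123 123 125 125 124 123 125 122 126 126 116  97 111 122  98  99 101  98 101 100 100  98  95 110 126 124 125 122 121 142
289 125 125 123 123 123 125 124 125 125 127 117  95 100 101 101 100  99 100 101 101 100  99  98 111 127 124 124 124 120 141
near 0.004 [[292.9, 290.1], [302.0, 287.9]]
near 0.017 [[293.0, 293.7], [302.1, 291.6]]
far 0.004 [[286.2, 271.7], [295.0, 269.8]]
far 0.017 [[286.4, 275.4], [295.1, 273.4]]
```

The picture shows the open gripper above the two dies; the near finger's tip is at about (299,285). That puts the side camera about 3–4 mm too far in +x, which agrees with the top view, so I take the die centre as x ≈ 0.519.

>>> apply_moves(
  deltas=[60,-3,0,15,0,60,-3,0,30,0,60,-3,0,45,0,60,-3,0,60,0,50,-3,0,73,0,40,-3,0,83,0,35,-3,0,87,0,35,-3,0,87,0,35,-3,0,87,0],
)

```text
clock: 3.62
position: [0.5193, -0.2701, 0.1367]
ee_rot: [0.0, 0.996, 0.091, 0.0]
contact_force: [0.5, 0.6, 0.1]
width: 0.0348
gripper_force: 0.0
```

>>> apply_moves(
  deltas=[25,0,0,0,0,20,0,0,0,0,16,0,0,0,0,14,0,0,0,0,10,0,0,0,0,6,0,0,0,0,6,0,0,0,0,6,0,0,0,0],
  squeeze=20,
)

```text
clock: 4.28
position: [0.5194, -0.2695, 0.1363]
ee_rot: [0.0, 0.996, 0.091, 0.0]
contact_force: [0.0, -0.6, -0.0]
width: 0.0058
gripper_force: 0.0
```

```bash
python3 d.py
```

```text
t 4.28 pos [ 0.5194 -0.2695  0.1363] psi 10.45 F [ 0.  -0.6 -0. ] w 0.0058 g 0.0 q [-0.6   0.35  1.62 -0.    1.17  0.79]
```

The fingers closed on nothing, so I'll look.

```bash
python3 - <<'E'
from h import *
a=get_image("side"); b=get_image("top")
A=cv2.resize(a["frame"][250:350,250:330],None,fx=5,fy=5,interpolation=cv2.INTER_CUBIC)
B=cv2.resize(b["frame"][180:280,355:435],None,fx=5,fy=5,interpolation=cv2.INTER_CUBIC)
cv2.imwrite("pics/z3.png",np.hstack([A,B])[:,:,::-1])
s=get_state();p=np.array(s["position"]);M=q2R(s["ee_rot"])
for im,b in((a,(250,250)),(b,(355,180))): print((proj(im,[p,p+M@[0,0,.017],p+M@[0,0,-.054]])-b)*5)
E
```

```text
[[219.14428839 260.12026544]
 [219.8848464  281.68459609]
 [216.7082624  188.73126974]]
[[207.88527305 233.38939788]
 [203.8233754  235.57031718]
 [221.45100171 226.10414667]]
```

View pics/z3.png

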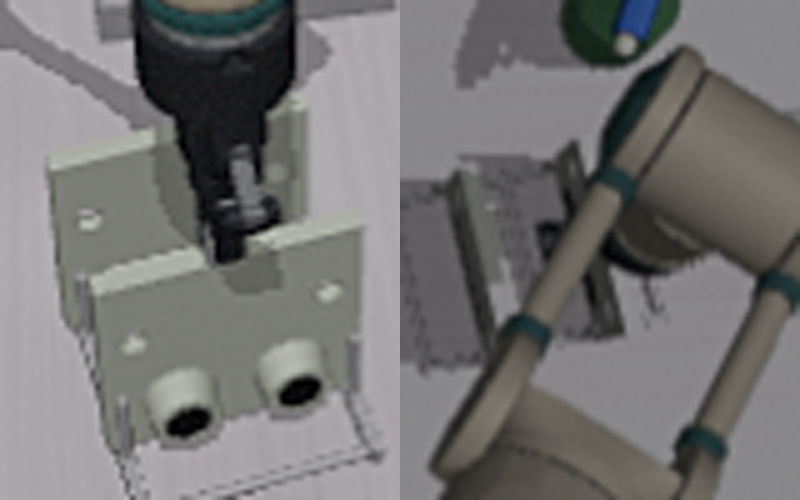

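```bash
python3 - <<'E'
from h import *
p=np.array([.2195,-.5312,.223]);M=q2R([-0.0009,.9809,.1946,0])
out=[]
for n in("side","top"):
    im=get_image(n); f=cv2.imread(f"pics/{n}0.png")
    t=proj(im,[p,p+M@[0,0,.017],p+M@[0,0,-.056],p+M@[0,.043,.004],p+M@[0,-.043,.004]])
    x0,y0=np.round(t[0]).astype(int)-[40,50]
    x0=max(0,min(x0,560));y0=max(0,min(y0,300))
    print(n,t.round(1).tolist(),x0,y0)
    c=cv2.resize(f[y0:y0+100,x0:x0+80],None,fx=5,fy=5,interpolation=cv2.INTER_CUBIC)
    for q,col in zip(t,((0,0,255),(0,255,0),(255,0,0),(0,255,255),(255,0,255))): cv2.circle(c,tuple(((q-[x0,y0])*5).round().astype(int).tolist()),3,col,-1)
    out.append(c)
cv2.imwrite("pics/z4.png",np.hstack(out))
E
```

```text
side [[149.0, 394.7], [151.1, 399.1], [142.0, 379.3], [155.8, 414.7], [143.7, 377.8]] 109 300
top [[488.8, 317.5], [486.8, 316.8], [496.0, 319.8], [500.3, 311.5], [476.2, 323.2]] 449 267
```

View pics/z4.png

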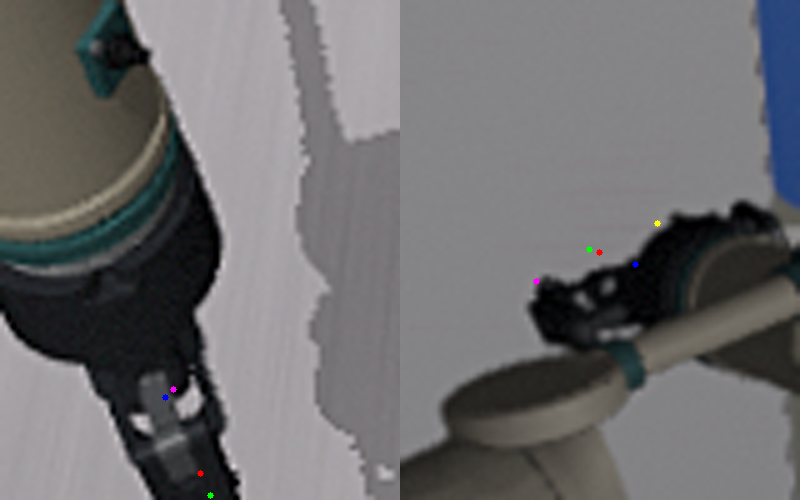

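The tip shows at about (228,262) in the crop, above the plate's top edge. The fingers are roughly 20 mm higher than TCP + nose suggests. I'll open, go lower while watching the force, and close again.

>>> apply_moves(
  deltas=[15,0,0,-5,0,25,0,0,-5,0,35,0,0,-5,0,42,0,0,-5,0,42,0,0,0,0,42,0,0,4,0,42,0,0,8,0,42,0,0,12,0],
)

```text
clock: 5.15
position: [0.5191, -0.2694, 0.1235]
ee_rot: [-0.0, 0.996, 0.091, -0.0]
contact_force: [0.2, -0.7, 0.3]
width: 0.0419
gripper_force: 0.0
```

>>> apply_moves(
  deltas=[42,0,0,4,0,42,0,0,8,0,42,0,0,12,0,42,0,0,12,0],
)

```text
clock: 5.48
position: [0.5188, -0.2692, 0.1112]
ee_rot: [-0.001, 0.996, 0.091, -0.001]
contact_force: [0.3, -0.1, -0.0]
width: 0.042
gripper_force: 0.0
```

>>> apply_moves(
  deltas=[32,0,0,0,0,24,0,0,0,0,18,0,0,0,0,14,0,0,0,0,10,0,0,0,0,8,0,0,0,0,8,0,0,0,0],
)

```text
clock: 6.07
position: [0.5195, -0.2697, 0.1126]
ee_rot: [0.0, 0.996, 0.091, 0.0]
contact_force: [-0.0, -0.2, 2.4]
width: 0.0114
gripper_force: 20.8
```

```bash
python3 d.py; python3 - <<'E'
from h import *
a=get_image("side"); b=get_image("top")
A=cv2.resize(a["frame"][250:350,250:330],None,fx=5,fy=5,interpolation=cv2.INTER_CUBIC)
B=cv2.resize(b["frame"][180:280,355:435],None,fx=5,fy=5,interpolation=cv2.INTER_CUBIC)
cv2.imwrite("pics/z5.png",np.hstack([A,B])[:,:,::-1])
E
```

```text
t 6.07 pos [ 0.5195 -0.2697  0.1126] psi 10.44 F [-0.  -0.2  2.4] w 0.0114 g 20.8 q [-0.6   0.37  1.65 -0.    1.12  0.79]
```

>>> apply_moves(
  deltas=[5,0,0,0,0,5,0,0,0,0,5,0,0,-2,0,5,0,0,-5,0,5,0,0,-10,0,5,0,0,-16,0,5,0,0,-24,0,5,0,0,-34,0,5,0,0,-45,0,5,0,0,-55,0,5,0,0,-60,0,5,0,0,-60,0],
  squeeze=80,
)

```text
clock: 7.17
position: [0.5203, -0.2702, 0.1745]
ee_rot: [0.001, 0.996, 0.091, 0.002]
contact_force: [-0.4, 0.0, -4.4]
width: 0.0101
gripper_force: 78.8
```

>>> apply_moves(
  deltas=[5,0,0,-10,0,5,0,0,-25,0,5,0,0,-42,0,5,0,0,-59,0,5,0,0,-76,0,5,0,0,-90,0,5,0,0,-100,0,5,0,0,-105,0,5,0,0,-105,0],
)

```text
clock: 7.92
position: [0.5197, -0.2697, 0.2784]
ee_rot: [0.001, 0.996, 0.091, 0.001]
contact_force: [0.4, -0.2, -3.5]
width: 0.01
gripper_force: 78.8
```

```bash
python3 d.py; python3 - <<'E'
from h import *
a=get_image("side"); b=get_image("top")
for n in("die_round","die_slot"):
  for im in(a,b): print(n,[(np.round(x["point"],1).tolist(),round(x["score"],2)) for x in place_of(n,im)[:2]])
A=cv2.resize(a["frame"][215:335,250:330],None,fx=5,fy=5,interpolation=cv2.INTER_CUBIC)
B=cv2.resize(b["frame"][160:280,345:425],None,fx=5,fy=5,interpolation=cv2.INTER_CUBIC)
cv2.imwrite("pics/z6.png",np.hstack([A,B])[:,:,::-1])
E
```

```text
t 7.92 pos [ 0.5197 -0.2697  0.2784] psi 10.45 F [ 0.4 -0.2 -3.5] w 0.01 g 78.8 q [-0.6   0.27  1.38 -0.    1.49  0.79]
die_round [([296.3, 288.3], 0.64), ([237.3, 218.4], 0.33)]
die_round [([397.5, 224.9], 0.74)]
die_slot [([286.6, 306.8], 0.72), ([236.5, 217.9], 0.4)]
die_slot [([368.1, 239.1], 0.92)]
```

View pics/z6.png

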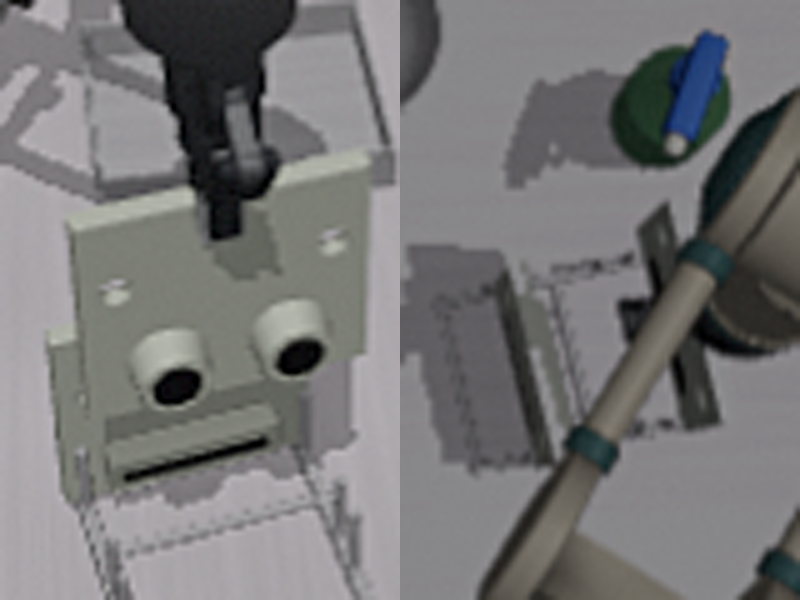

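The die is gripped upright: holes at crop (115,292) and (333,243), top edge level, the slot die still in its place. Next it goes to a spot in front of the studs.

```bash
python3 d.py .555 .094 .2784 1.3 .555 .094 .199 1.3
```

```text
t 8.22 pos [ 0.5189 -0.2693  0.2763] psi 10.45 F [ 0.1  0.4 -3.3] w 0.0102 g 78.8 q [-0.6   0.27  1.39 -0.    1.49  0.79]
[ 101.3 -350.7   -1.8] 9.1
[ 101.5 -350.6   77.6] 9.1
```

>>> apply_moves(
  deltas=[5,3,-11,-2,0,5,9,-32,-2,1,5,18,-63,-2,2,5,28,-98,-2,3,5,39,-137,-2,4,5,51,-175,-2,5,5,62,-214,-2,6,5,73,-253,-2,7,5,83,-288,-2,8,5,92,-319,-2,9,5,98,-340,-2,9.1,5,101,-351,-2,9.1],
)

```text
clock: 9.22
position: [0.5544, 0.098, 0.2792]
ee_rot: [-0.001, 1.0, 0.014, -0.0]
contact_force: [0.2, 0.4, -3.5]
width: 0.0103
gripper_force: 78.8
```

>>> apply_moves(
  deltas=[5,0,0,5,0,5,0,0,15,0,5,0,0,30,0,5,0,0,45,0,5,0,0,60,0,5,0,0,70,0,5,0,0,76,0,5,0,0,79,0,5,0,0,79,0,5,0,0,79,0],
)

```text
clock: 10.05
position: [0.5555, 0.0936, 0.2008]
ee_rot: [0.0, 1.0, 0.012, 0.001]
contact_force: [0.5, -0.7, -3.6]
width: 0.0107
gripper_force: 78.7
```

```bash
python3 d.py .555 .094 .199 1.3; python3 - <<'E'
from h import *
a=get_image("side"); b=get_image("top")
for n in("die_round","stud_near","stud_far","bar_handle"):
  for im in(a,b): print(n,[(np.round(x["point"],1).tolist(),round(x["score"],2)) for x in place_of(n,im)[:2]])
A=cv2.resize(a["frame"][160:260,250:330],None,fx=5,fy=5,interpolation=cv2.INTER_CUBIC)
B=cv2.resize(b["frame"][170:270,245:325],None,fx=5,fy=5,interpolation=cv2.INTER_CUBIC)
cv2.imwrite("pics/z7.png",np.hstack([A,B])[:,:,::-1])
E
```

```text
t 10.05 pos [0.5555 0.0936 0.2008] psi 1.32 F [ 0.5 -0.7 -3.6] w 0.0107 g 78.7 q [ 0.04  0.27  1.57 -0.    1.3   1.59]
[-0.5 -0.4  1.8] 0.0
die_round [([294.7, 216.6], 0.69)]
die_round [([290.9, 216.7], 0.64)]
stud_near [([277.6, 189.4], 0.73)]
stud_near [([275.3, 231.4], 0.55)]
stud_far [([309.1, 187.8], 0.57)]
stud_far []
bar_handle [([237.7, 219.6], 0.89)]
bar_handle [([321.8, 268.6], 0.49)]
```

View pics/z7.png

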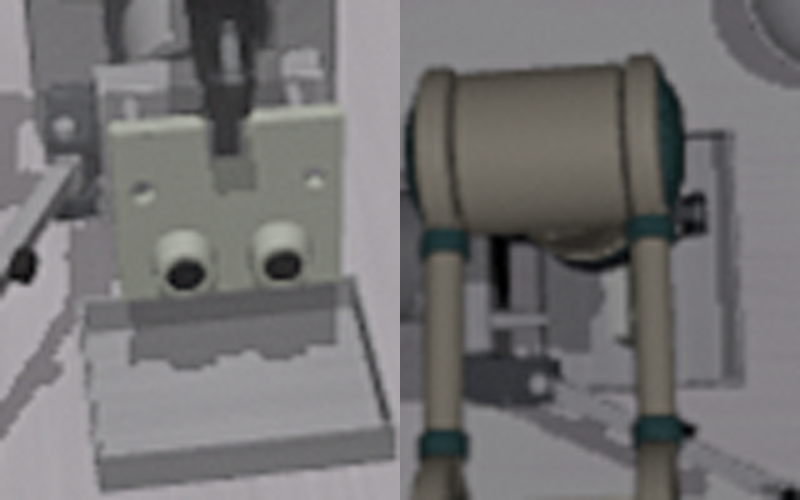

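```bash
cat > fit2.py <<'E'
from h import *
from scipy.optimize import least_squares
from fit import T,px,E
im=get_image("side"); s=get_state(); p=np.array(s["position"])
D=[((110,126),(-.006,.07,.13)),((343,109),(-.006,-.07,.13)),((144,192),(-.006,.052,.085)),((316,180),(-.006,-.052,.085)),((122,298),(-.006,.07,0)),((343,283),(-.006,-.07,0))]
P=np.array([px(l[0],0,(250,160)) for l in D]); X=np.array([l[1] for l in D])
def M(q):
    ca,sa=np.cos(q[3]),np.sin(q[3]); Y=X.copy(); Y[:,1]=X[:,1]*ca-(X[:,2]-.13)*sa; Y[:,2]=X[:,1]*sa+(X[:,2]-.13)*ca+.13
    Z=T(q,Y); Z[:,2]+=p[2]-.1006+q[4]; return Z
for fr in(0,1):
    f=lambda q:np.r_[(proj(im,M(q*[1,1,1,1,fr]))-P).ravel()]
    r=least_squares(f,[.555,.094,1.59,0,0]); print("die",r.x[:3],"yaw",np.degrees(r.x[2]),"roll",np.degrees(r.x[3]),"dz",r.x[4]*fr); print(f(r.x).reshape(-1,2).T)
E
python3 fit2.py | tail -6
```

```text
die [0.559  0.099  1.5575] yaw 89.23710372848886 roll -0.3948036092467707 dz 0.0
[[-0.1081  0.3779 -0.0785 -0.2003 -0.1172  0.1228]
 [ 0.9559  1.1771 -0.718  -0.7122 -0.207  -0.4952]]
die [0.5584 0.0915 1.5591] yaw 89.32765018619506 roll -0.3574391916460288 dz 0.005998396430475178
[[-0.2615  0.5497 -0.1912 -0.0809 -0.2731  0.2564]
 [ 0.8625  1.0427 -0.731  -0.7573 -0.0694 -0.4043]]
```

```bash
python3 - <<'E' | tail -12
from h import *
from scipy.optimize import least_squares
from fit import T,px,E
im=get_image("side")
for idx in(range(8),(0,1,4,5,6,7),(4,5,6,7),(0,1,2,3)):
    P=np.array([px(E[i][0],0,(250,160)) for i in idx]);X=[E[i][1] for i in idx]
    f=lambda p:(proj(im,T(p,X))-P).ravel()
    r=least_squares(f,(.558,.18,1.57)); print(list(idx),r.x.round(4),np.degrees(r.x[2]).round(2))
print("tips",((proj(im,T(r.x,[(-.04,.052,.183),(-.04,-.052,.183)]))-[250,160])*5).round(1).tolist())
E
```

```text
[[-1.1083  1.3143  0.0907  0.3017 -0.5804  0.6512  0.7032 -1.3819]
 [-0.0881 -0.2363  0.3025  1.4597 -0.015  -0.5938 -0.8089 -0.3512]]
top px [[262.2, 238.8], [261.2, 195.5], [274.6, 232.4], [273.7, 201.3], [312.9, 245.7], [310.7, 194.4], [270.5, 196.4], [271.9, 247.6]]
die [ 0.5234 -0.2688  1.7548] 100.54184986118557
[[-0.5419  0.8953  0.0844  0.3037 -0.4906 -0.2204]
 [ 0.3923 -0.2616  0.1229  0.5509 -0.3451 -0.5932]]
top px [[403.1, 245.1], [393.6, 205.1], [399.6, 240.7], [392.7, 211.8], [399.6, 245.9], [390.2, 205.8]]
[0, 1, 2, 3, 4, 5, 6, 7] [0.557  0.1839 1.5956] 91.42
[0, 1, 4, 5, 6, 7] [0.5572 0.1826 1.593 ] 91.27
[4, 5, 6, 7] [0.5579 0.1822 1.5885] 91.02
[0, 1, 2, 3] [0.5563 0.1861 1.6193] 92.78
tips [[134.8, 138.5], [300.2, 122.0]]
```

The side view shows the held die in front of the head, holes at crop (144,192) and (316,180). Position matches the studs' axis; its yaw is about 1.5° short. I'll correct that and creep onto the stud tips.

>>> apply_moves(
  deltas=[5,0,0,1,-0.8,5,0,-6,1.5,-1.5,5,0,-15,1.5,-1.5,5,0,-24,1.5,-1.5,5,0,-30,1.5,-1.5,5,0.5,-34,1.5,-1.5,5,0.5,-38,1.5,-1.5,5,0.5,-42,1.5,-1.5,5,0.5,-46,1.5,-1.5,5,0.5,-50,1.5,-1.5,5,0.5,-50,1.5,-1.5],
)

```text
clock: 11.77
position: [0.5543, 0.1448, 0.1988]
ee_rot: [-0.0, 1.0, 0.025, 0.0]
contact_force: [-0.4, 0.1, -3.9]
width: 0.0103
gripper_force: 78.8
```

```bash
python3 d.py; python3 - <<'E'
from h import *
a=get_image("side"); s=get_state(); print(np.round(s["contact_force"],1),np.round(s["moment"],2),s["position"])
A=cv2.resize(a["frame"][155:235,260:330],None,fx=7,fy=7,interpolation=cv2.INTER_CUBIC)
cv2.imwrite("pics/z8.png",A[:,:,::-1])
E
```

```text
t 11.77 pos [0.5543 0.1448 0.1988] psi 2.87 F [-0.4  0.1 -3.9] w 0.0103 g 78.8 q [0.13 0.29 1.55 0.   1.3  1.65]
[-0.9 -0.  -3.5] [-0.05  0.05  0.01] [0.55431931 0.14424109 0.19877468]
```

View pics/z8.png

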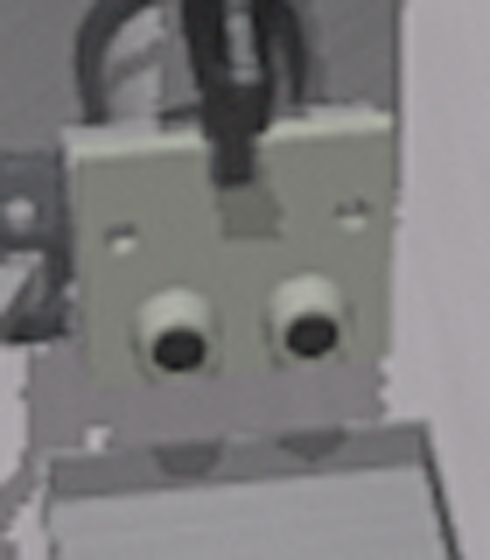

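No contact force yet; bright spots show inside both holes at (122,240) and (355,213). I'll keep advancing in small steps while watching the force.

>>> apply_moves(
  deltas=[5,0.3,-3,0,0,5,0.3,-6,0,0,5,0.3,-9,0,0,5,0.3,-12,0,0,5,0.3,-12,0,0],
)

```text
clock: 12.23
position: [0.554, 0.1566, 0.1988]
ee_rot: [-0.0, 1.0, 0.025, 0.0]
contact_force: [0.2, 0.8, -3.7]
width: 0.0105
gripper_force: 78.8
```

```bash
python3 -c "
from h import *
s=get_state();print(np.round(s['contact_force'],1),np.round(s['moment'],2),s['position'])"
```

```text
[ 0.2  0.8 -3.7] [0.04 0.02 0.  ] [0.55396996 0.1566428  0.19877727]
```

>>> apply_moves(
  deltas=[5,0.2,-3,0,0,5,0.2,-6,0,0,5,0.2,-9,0,0,5,0.3,-12,0,0,5,0.3,-12,0,0],
)

```text
clock: 12.65
position: [0.5537, 0.1687, 0.1988]
ee_rot: [-0.0, 1.0, 0.025, 0.0]
contact_force: [1.4, 0.8, -4.6]
width: 0.0102
gripper_force: 78.8
```

>>> apply_moves(
  deltas=[5,0,-1.5,0,0,5,0,-3,0,0,5,0,-3,0,0],
)

```text
clock: 12.9
position: [0.5536, 0.1712, 0.1988]
ee_rot: [-0.0, 1.0, 0.025, 0.0]
contact_force: [0.8, 0.4, -3.8]
width: 0.0103
gripper_force: 78.8
```

>>> apply_moves(
  deltas=[5,0,-1.5,0,0,5,0,-3,0,0,5,0,-3,0,0],
)

```text
clock: 13.15
position: [0.5534, 0.1741, 0.1988]
ee_rot: [0.0, 1.0, 0.025, 0.0]
contact_force: [-0.6, 0.6, -3.2]
width: 0.0099
gripper_force: 78.8
```

>>> apply_moves(
  deltas=[5,0,-1,0,0,5,0,-2,0,0,5,0,-2,0,0],
)

```text
clock: 13.4
position: [0.5533, 0.1748, 0.1988]
ee_rot: [0.001, 1.0, 0.025, -0.0]
contact_force: [0.9, -2.6, -3.3]
width: 0.0102
gripper_force: 78.9
```

>>> apply_moves(
  deltas=[5,0,-1,0,0,5,0,-2,0,0,5,0,-2,0,0],
)

```text
clock: 13.65
position: [0.5533, 0.1754, 0.1987]
ee_rot: [0.003, 1.0, 0.024, -0.0]
contact_force: [-0.9, -7.8, -3.4]
width: 0.0104
gripper_force: 79.2
```

>>> apply_moves(
  deltas=[5,0,2,0,0,5,0,2,1,0,5,0,2,2,0,5,0,2,2,0],
)

```text
clock: 13.98
position: [0.5537, 0.175, 0.197]
ee_rot: [0.001, 1.0, 0.025, 0.0]
contact_force: [-0.5, -5.7, -1.1]
width: 0.0101
gripper_force: 79.2
```

>>> apply_moves(
  deltas=[5,0,0,0.7,0,5,0,0,1.5,0,5,0,0,1.5,0],
)

```text
clock: 14.23
position: [0.5539, 0.1749, 0.196]
ee_rot: [0.001, 1.0, 0.025, 0.001]
contact_force: [-0.0, -5.2, -0.1]
width: 0.0102
gripper_force: 79.4
```

>>> apply_moves(
  deltas=[5,0,1.5,0.7,0,5,0,1.5,1.5,0,5,0,1.5,1.5,0],
)

```text
clock: 14.48
position: [0.554, 0.1748, 0.1959]
ee_rot: [-0.001, 1.0, 0.025, 0.001]
contact_force: [-2.5, -3.8, 7.3]
width: 0.0104
gripper_force: 80.5
```

>>> apply_moves(
  deltas=[14,0,0,-0.5,0,18,0,0,-0.5,0,24,0,0,-0.5,0,28,0,0,-0.5,0,32,0,0,-0.5,0],
)

```text
clock: 14.9
position: [0.5534, 0.1749, 0.1941]
ee_rot: [-0.0, 1.0, 0.025, -0.0]
contact_force: [-0.8, -0.3, 0.4]
width: 0.032
gripper_force: 0.0
```

>>> apply_moves(
  deltas=[32,0,0,-5,0,32,0,0,-15,0,32,0,0,-30,0,32,0,0,-50,0,32,0,0,-75,0,32,0,0,-100,0,32,0,0,-110,0],
)

```text
clock: 15.48
position: [0.555, 0.1749, 0.309]
ee_rot: [-0.001, 1.0, 0.025, 0.004]
contact_force: [1.7, 0.5, 0.5]
width: 0.0322
gripper_force: 0.0
```

```bash
cat > bar.py <<'E'
from h import *
ims=[get_image("side"),get_image("top")]
for q in("die_round","bar_handle","bar_hinge","hopper_top"):
    L=[place_of(q,im) for im in ims]
    print(q,[[(np.round(x["point"],1).tolist(),round(x["score"],2)) for x in l[:1]] for l in L], tri([ray(im,l[0]["point"]) for im,l in zip(ims,L)]).round(4) if all(L) else [onz(im,l[0]["point"],.205).round(4) for im,l in zip(ims,L) if l])
E
python3 d.py; python3 bar.py
```

```text
t 15.48 pos [0.555  0.1749 0.309 ] psi 2.85 F [1.7 0.5 0.5] w 0.0322 g 0.0 q [0.19 0.25 1.34 0.   1.55 1.71]
die_round [[([292.8, 204.0], 0.77)], [([267.2, 221.2], 0.73)]] [0.5556 0.1817 0.0821]
bar_handle [[([237.6, 218.3], 0.62)], [([321.5, 265.5], 0.69)]] [ 0.3908 -0.0109  0.203 ]
bar_hinge [[([264.4, 194.6], 0.62)], [([271.4, 246.8], 0.62)]] [0.4631 0.1581 0.1481]
hopper_top [[([280.7, 86.5], 0.95)], [([163.8, 214.8], 0.6)]] [0.5464 0.4367 0.3838]
```

The die hangs where expected (about 0.556, 0.182). Next I'll close the fingers and go behind the bar's handle at about (0.387, -0.014).

```bash
python3 d.py .339 .015 .309 2.85 .339 .015 .172 2.85
```

```text
t 15.98 pos [0.553  0.1744 0.3031] psi 2.85 F [ 0.  -0.2  0.4] w 0.0324 g 0.0 q [ 0.19  0.25  1.34 -0.    1.55  1.71]
[-221.6  148.6   -5.3] -0.0
[-221.4  148.5  131.7] -0.0
```

>>> apply_moves(
  deltas=[20,-8,5,0,0,10,-26,17,0,0,0,-48,32,0,0,0,-73,49,0,0,0,-98,66,0,0,0,-124,83,0,0,0,-149,100,0,0,0,-174,117,0,0,0,-196,131,0,0,0,-213,143,0,0,0,-221,148,0,0,0,-221,148,0,0],
  squeeze=40,
)

```text
clock: 16.98
position: [0.3382, 0.015, 0.3045]
ee_rot: [0.0, 1.0, 0.024, 0.0]
contact_force: [-0.3, 0.5, 0.0]
width: -0.0002
gripper_force: 0.0
```

>>> apply_moves(
  deltas=[0,0,0,15,0,0,0,0,40,0,0,0,0,65,0,0,0,0,90,0,0,0,0,112,0,0,0,0,126,0,0,0,0,131,0,0,0,0,131,0],
)

```text
clock: 17.65
position: [0.3399, 0.0162, 0.1722]
ee_rot: [-0.0, 1.0, 0.025, -0.001]
contact_force: [-0.6, 0.1, 0.4]
width: 0.0001
gripper_force: 0.0
```

```bash
python3 d.py; python3 - <<'E'
from h import *
s=get_state(); p=np.array(s["position"]); M=q2R(s["ee_rot"])
h=np.array([.4597,.149])
for a in list(range(-132,-24,6))+[-20,-16,-12,-9,-7,-6,-5,-4]:
    t=np.r_[h+.18*np.array([np.cos(np.radians(a)),np.sin(np.radians(a))]),p[2]]
    print(a,t[:2].round(3),(M.T@(t-p)*1000).round(0))
im=get_image("side"); l=place_of("bar_handle",im); print(l[:1], onz(im,l[0]["point"],.205) if l else 0)
print(proj(im,[p,p+M@[0,0,-.006]]))
E
```

```text
t 17.65 pos [0.3399 0.0162 0.1722] psi 2.88 F [-0.6  0.1  0.4] w 0.0001 g 0.0 q [-0.16 -0.05  2.02  0.    1.17  1.36]
-132 [0.339 0.015] [-1.  1.  0.]
-126 [0.354 0.003] [13. 14. -0.]
-120 [ 0.37  -0.007] [29. 25. -0.]
-114 [ 0.386 -0.015] [45. 34. -0.]
-108 [ 0.404 -0.022] [62. 42. -0.]
-102 [ 0.422 -0.027] [80. 47. -0.]
-96 [ 0.441 -0.03 ] [99. 51. -0.]
-90 [ 0.46  -0.031] [117.  53.  -0.]
-84 [ 0.479 -0.03 ] [136.  53.  -0.]
-78 [ 0.497 -0.027] [155.  51.  -0.]
-72 [ 0.515 -0.022] [173.  47.  -0.]
-66 [ 0.533 -0.015] [191.  41.  -1.]
-60 [ 0.55  -0.007] [208.  34.  -1.]
-54 [0.566 0.003] [225.  24.  -1.]
-48 [0.58  0.015] [240.  13.  -1.]
-42 [0.593 0.029] [254.   0.  -1.]
-36 [0.605 0.043] [266. -14.  -1.]
-30 [0.616 0.059] [278. -29.  -1.]
-20 [0.629 0.087] [292. -57.  -1.]
-16 [0.633 0.099] [297. -68.  -1.]
-12 [0.636 0.112] [300. -80.  -1.]
-9 [0.637 0.121] [302. -90.  -1.]
-7 [0.638 0.127] [304. -96.  -1.]
-6 [0.639 0.13 ] [304. -99.  -1.]
-5 [0.639 0.133] [ 305. -102.   -1.]
-4 [0.639 0.136] [ 305. -105.   -1.]
[{'point': [238.6, 219.2], 'score': 0.89}] [ 0.39018024 -0.0177467   0.205     ]
[[222.08149612 221.45093136]
 [221.83946563 219.87633114]]
```

>>> apply_moves(
  deltas=[0,7,8,0,0,0,13,14,0,0,0,21,20,0,0,0,29,25,0,0,0,37,30,0,0,0,45,34,0,0,0,53,38,0,0,0,62,42,0,0,0,71,45,0,0,0,80,47,0,0],
)

```text
clock: 18.58
position: [0.423, -0.0278, 0.1731]
ee_rot: [0.0, 1.0, 0.025, -0.0]
contact_force: [-2.1, 0.6, -0.6]
width: 0.0001
gripper_force: 0.8
```

```bash
python3 d.py; python3 bar.py | sed -n 2p
```

```text
t 18.58 pos [ 0.423  -0.0278  0.1731] psi 2.84 F [-2.1  0.6 -0.6] w 0.0001 g 0.8 q [-0.23  0.09  1.88 -0.    1.17  1.29]
bar_handle [[([255.0, 220.7], 0.75)], []] [array([ 0.4353, -0.0294,  0.205 ])]
```

>>> apply_moves(
  deltas=[0,9,2,0,0,0,19,4,0,0,0,37,6,0,0,0,56,6,0,0,0,75,4,0,0,0,93,0,0,0,0,111,-6,0,0,0,128,-13,0,0,0,145,-23,0,0,0,160,-34,0,0,0,174,-47,0,0,0,186,-61,0,0],
)

```text
clock: 20.08
position: [0.6045, 0.044, 0.1725]
ee_rot: [-0.001, 1.0, 0.025, -0.003]
contact_force: [-7.6, 2.4, 2.6]
width: -0.0002
gripper_force: 3.3
```

```bash
python3 d.py .629 .087 .1725 2.85 .633 .099 .1725 2.85 .636 .112 .1725 2.85 .637 .121 .1725 2.85 .638 .127 .1725 2.85 ; python3 bar.py | sed -n 1,2p
```

```text
t 20.08 pos [0.6045 0.044  0.1725] psi 2.84 F [-7.6  2.4  2.6] w -0.0002 g 3.3 q [-0.04  0.36  1.51  0.    1.28  1.48]
[ 26.6 -41.7  -0.1] -0.0
[ 31.1 -53.5  -0.1] -0.0
[ 34.8 -66.4  -0.1] -0.0
[ 36.2 -75.3  -0.1] -0.0
[ 37.5 -81.2  -0.1] -0.0
die_round [[([294.2, 199.8], 0.71)], [([271.6, 223.3], 0.84)]] [0.5517 0.1617 0.1147]
bar_handle [[([316.4, 197.4], 0.88)], [([293.8, 197.2], 0.71)]] [0.6214 0.0773 0.1862]
```

The finger was pushing the handle partly outward, with its side face. I'll step back and push from straight outside.

>>> apply_moves(
  deltas=[0,-10,8,0,0,0,-10,18,0,0,0,0,22,0,0,0,9,22,0,0,0,12,14,0,0,0,15,5,0,0,0,19,-5,0,0,0,22,-13,0,0,0,24,-20,0,0,0,24,-20,0,0],
)

```text
clock: 21.42
position: [0.6283, 0.0663, 0.1732]
ee_rot: [-0.0, 1.0, 0.026, 0.0]
contact_force: [0.7, 0.2, -0.5]
width: 0.0001
gripper_force: 0.0
```

```bash
python3 d.py .636 .09 .1725 2.85  .639 .12 .1725 2.85 ; python3 bar.py | sed -n 1,2p
```

```text
t 21.42 pos [0.6283 0.0663 0.1732] psi 2.97 F [ 0.7  0.2 -0.5] w 0.0001 g 0.0 q [-0.01  0.39  1.46  0.    1.29  1.51]
[  8.9 -23.2   0.7] 0.1
[ 13.5 -53.    0.8] 0.1
die_round [[([293.6, 198.7], 0.58)], [([268.3, 222.5], 0.72)]] [0.5531 0.1739 0.1099]
bar_handle [[([317.4, 189.2], 0.68)], [([290.0, 191.7], 0.7)]] [0.6308 0.0878 0.2099]
```

>>> apply_moves(
  deltas=[0,3,-6,0,0,0,6,-14,0,0,0,9,-22,0,0,0,10,-30,0,0,0,12,-38,0,0,0,13,-46,0,0,0,13,-50,0,0],
)

```text
clock: 22.5
position: [0.6389, 0.1162, 0.1733]
ee_rot: [-0.0, 1.0, 0.025, 0.0]
contact_force: [1.8, -2.2, -0.7]
width: 0.0001
gripper_force: 0.8
```

```bash
python3 d.py; python3 bar.py | sed -n 1,2p
```

```text
t 22.5 pos [0.6389 0.1162 0.1733] psi 2.91 F [ 1.8 -2.2 -0.7] w 0.0001 g 0.8 q [0.07 0.42 1.42 0.   1.31 1.59]
die_round [[], [([267.0, 222.5], 0.75)]] [array([0.5371, 0.1646, 0.205 ])]
bar_handle [[([317.4, 180.1], 0.86)], [([271.9, 190.3], 0.51)]] [0.639  0.149  0.1985]
```

Pushing normally (about 2 N). I'll go on in small steps until the stop is felt.

>>> apply_moves(
  deltas=[0,0,-4,0,0,0,0,-8,0,0,0,0,-8,0,0],
)

```text
clock: 23.25
position: [0.6383, 0.1231, 0.1734]
ee_rot: [-0.0, 1.0, 0.025, 0.0]
contact_force: [-0.7, -0.7, -0.0]
width: 0.0001
gripper_force: 0.2
```

>>> apply_moves(
  deltas=[0,0,-2,0,0,0,0,-4,0,0,0,0,-4,0,0],
)

```text
clock: 23.5
position: [0.638, 0.127, 0.1733]
ee_rot: [-0.0, 1.0, 0.025, 0.0]
contact_force: [1.0, -1.2, 0.0]
width: -0.0001
gripper_force: 0.3
```

>>> apply_moves(
  deltas=[0,0,-2,0,0,0,0,-4,0,0,0,0,-4,0,0],
)

```text
clock: 23.75
position: [0.6376, 0.131, 0.1733]
ee_rot: [-0.0, 1.0, 0.025, -0.0]
contact_force: [1.0, -0.2, 0.4]
width: 0.0004
gripper_force: 0.3
```

>>> apply_moves(
  deltas=[0,0,-2,0,0,0,0,-4,0,0,0,0,-4,0,0],
)

```text
clock: 24.0
position: [0.6376, 0.1331, 0.1734]
ee_rot: [0.002, 1.0, 0.025, 0.0]
contact_force: [1.2, -4.9, -0.1]
width: 0.0001
gripper_force: 2.5
```

>>> apply_moves(
  deltas=[0,0,-1.5,0,0,0,0,-3,0,0,0,0,-3,0,0],
)

```text
clock: 24.25
position: [0.6376, 0.1333, 0.1734]
ee_rot: [0.004, 1.0, 0.025, 0.0]
contact_force: [0.2, -10.1, 1.5]
width: 0.0001
gripper_force: 5.5
```

```bash
python3 d.py; python3 bar.py | sed -n 1,2p
```

```text
t 24.25 pos [0.6376 0.1333 0.1734] psi 2.85 F [  0.2 -10.1   1.5] w 0.0001 g 5.5 q [ 0.1   0.42  1.41 -0.01  1.31  1.63]
die_round [[([296.6, 203.1], 0.59)], [([269.1, 220.8], 0.71)]] [0.5618 0.1738 0.0906]
bar_handle [[([320.2, 177.9], 0.96)], [([268.2, 191.4], 0.62)]] [0.6429 0.1619 0.1957]
```

The stop is reached (10 N, position no longer changing). One firmer push, then retreat and check.

>>> apply_moves(
  deltas=[0,0,-2,0,0,0,0,-4,0,0,0,0,-4,0,0,0,0,-4,0,0],
)

```text
clock: 25.08
position: [0.6376, 0.1333, 0.1735]
ee_rot: [0.008, 1.0, 0.025, -0.0]
contact_force: [0.8, -18.2, 0.9]
width: 0.0002
gripper_force: 9.4
```

>>> apply_moves(
  deltas=[0,0,5,0,0,0,0,15,0,0,0,0,30,0,0,0,0,50,0,0,0,0,65,-10,0,0,0,80,-35,0,0,0,100,-65,0,0,0,125,-95,0,0,-30,155,-110,0,0,-60,185,-120,0,0,-95,210,-120,0,0,-120,220,-120,0],
)

```text
clock: 26.08
position: [0.527, -0.0869, 0.295]
ee_rot: [0.001, 1.0, 0.024, 0.001]
contact_force: [-0.8, 0.0, -0.5]
width: -0.0001
gripper_force: 0.0
```

>>> apply_moves(
  deltas=[0,-30,20,0,0,0,-60,40,0,0,0,-90,60,0,0,0,-120,80,0,0,0,-140,100,0,0,0,-140,100,0,0],
)

```text
clock: 26.58
position: [0.3898, -0.1938, 0.2944]
ee_rot: [0.001, 1.0, 0.022, -0.0]
contact_force: [-0.1, 0.9, 0.2]
width: 0.0001
gripper_force: 0.0
```

```bash
python3 d.py; python3 bar.py; python3 - <<'E'
from h import *
a=get_image("side"); b=get_image("top")
A=cv2.resize(a["frame"][160:240,255:335],None,fx=5,fy=5,interpolation=cv2.INTER_CUBIC)
B=cv2.resize(b["frame"][180:260,240:320],None,fx=5,fy=5,interpolation=cv2.INTER_CUBIC)
C=cv2.resize(a["frame"][140:400,180:440],(195,195)); D=b["frame"][130:325,240:445]
row=np.zeros((195,800,3),np.uint8); row[:,:195]=C; row[:,200:405]=D
cv2.imwrite("pics/z9.png",np.vstack([np.hstack([A,B]),row])[:,:,::-1])
E
```

```text
t 26.58 pos [ 0.3898 -0.1938  0.2944] psi 2.56 F [-0.1  0.9  0.2] w 0.0001 g 0.0 q [-0.62  0.03  1.64 -0.    1.48  0.91]
die_round [[([296.3, 199.1], 0.84)], [([264.6, 219.5], 0.74)]] [0.5643 0.1891 0.0954]
bar_handle [[([321.9, 174.6], 0.89)], [([267.3, 188.8], 0.66)]] [0.649  0.1632 0.2071]
bar_hinge [[([261.5, 194.6], 0.67)], [([273.6, 245.9], 0.59)]] [0.4598 0.1493 0.1563]
hopper_top [[([280.2, 88.6], 0.79)], [([165.1, 215.6], 0.6)]] [0.5446 0.4355 0.3769]
```

View pics/z9.png

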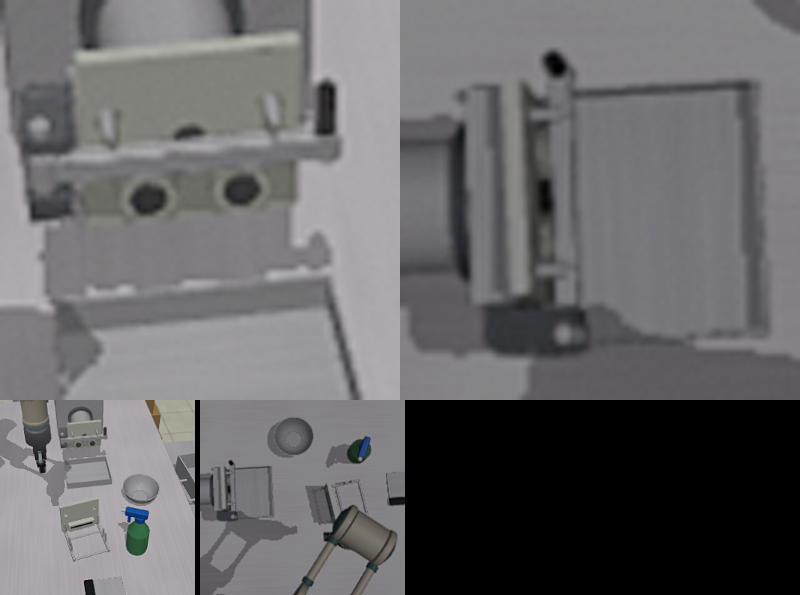

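```bash
python3 - <<'E' | tail -3
from h import *
from fit import T
im=get_image("top"); f=cv2.cvtColor(im["frame"],cv2.COLOR_RGB2GRAY).astype(int)
q=(.5555,.183,np.radians(91.2))
print((proj(im,T(q,[(.03,.03,.193),(0,.03,.225),(-.012,.03,.225),(-.03-.0075,.03,.168),(-.04,.052,.183),(-.16,.03,.032)]))).round(1).tolist())
print(f[226,250:284].tolist()); print(f[212,250:284].tolist())
E
```

```text
[[253.1, 226.9], [260.6, 225.6], [264.3, 225.4], [274.4, 226.7], [274.8, 232.9], [312.4, 228.5]]
[65, 45, 45, 69, 108, 120, 119, 120, 103, 83, 82, 109, 129, 136, 137, 101, 63, 62, 92, 96, 77, 105, 120, 120, 104, 100, 115, 121, 120, 118, 119, 122, 120, 118]
[51, 41, 47, 102, 121, 119, 118, 120, 102, 80, 96, 125, 135, 135, 111, 73, 61, 77, 88, 93, 109, 117, 116, 117, 88, 103, 119, 120, 118, 119, 120, 119, 117, 118]
```

The last picture shows the die on both studs, flush with the head: the measured edge spacing of 7.6 px matches the 7.5 px predicted. The bar lies shut across it, and the slot die, bowl, bottle and scraper stand where they were.

```bash
python3 -c "
from rig import *
print(sign_off())"
```

```text
the job is handed in; nothing more can be done
None
```

The round-nozzle die hangs on both studs, nozzles outwards and flush against the head to within about 1 mm, the clamp bar is shut to its stop, and the slot die, bowl, bottle and scraper look undisturbed; I handed it in at about 27 s, and the sign-off gave no verdict.

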